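Fit the gearbox cover and latch it

ROBOT

A 6-joint arm with a two-finger parallel gripper is mounted at the origin on a cart in front of the work surface, level with it; the furniture and walls round the work are solid. World frame = base frame: x ahead of the robot, y to its left, z up, the work surface at z = 0. Lengths are in m, angles in rad, forces in N, time in s.
With the tool pointing down it reaches from about 0.25 to 0.85 m from the base axis. Payload 12.5 kg.
Tool frame: the origin (TCP) lies midway between the tips of the shut fingers; the grasp point (between the pads) lies 19 mm behind it; x points along the fingers, y is the direction in which the jaws open and shut, and the axes are right-handed (so a half turn about x gives the same grasp; the last joint's range is limited). The gripper opens to 93 mm and grips with 3 to 60 N. Pads are 15 mm wide; open, the fingers measure 128 mm over their backs; the gripper's body (75 mm by 188 mm) begins 65 mm behind the grasp point.
Start: joints at [-1.398, 0.351, 1.652, -0, 1.139, -0.085], TCP at [0.14, -0.532, 0.219] pointing down, gripper open.
Joint ranges: [-2.75, 2.75], [-0.79, 2.1], [0.01, 2.65], [-1.57, 4.71], [0.07, 3.14], [-2.87, 2.87]. Speed limits (rad/s): [2.22, 2.22, 2.79, 3.14, 3.14, 3.14].

INTERFACE

Orientations are given as a unit quaternion [w, x, y, z].
In Python, from plant import state, viewer, order, models gives the robot as it stands. The module is installed in compiled form; this text tells all that it offers.
- The arm moves only by the shell command python3 -m crank 'ROWS' [FORCE]. ROWS is JSON, a list of rows, each a list of 7 numbers: the shift along the tool's x, y, z in cm, then the turn, a rotation vector about the tool's x, y, z in rad, then the closure, from 0 (fully open) to 1 (shut). In form: [[tx, ty, tz, ax, ay, az, grip], ...]. A call has 1 to 10 rows; each row is the pose to reach, as a shift and turn from the pose commanded when the call began, along the tool's axes at that moment; what a row does not reach only later rows make up. A row lasts 1/12 s, in which the tool goes at most 41.7 mm and 7.16 degrees, less where a joint would pass 70% of its speed; a pose out of reach is approached as far as the arm can. A call with a gripper value outside its range is refused whole. The fingers move at their own pace and stop on an object; FORCE is the grip in N (left out, the last holds). Time passes only in rows, so rows that repeat a pose let the fingers close. It gives the time, the measured TCP pose, the force and the opening at its end, in the units of the state.
- state(): the state, without advancing time (a new reading comes with each control period).
- viewer.capture(name): name is "scene" or "side" or "wrist"; returns the picture (400x640x3 uint8, red, green, blue); there is no depth.
- viewer.camera_params(name): a dict with "fx", "fy", "cx", "cy" (pixels), "position" and "rotation" of the camera in the world. Camera axes: x right, y up, looking along -z (the intrinsics and any distortion apply to the point x, -y, -z); pixel columns grow to the right and rows downward; lengths in m; the calibration is good to about 2 mm. A picture is of the moment at which its call begins: read the wrist's pose just before it. camera_params takes no time and is no camera call; for the wrist camera it gives the pose at the moment of the call.
- order.hand_in(): hands the job in, once; it reports no verdict.
Trained networks look in the newest picture that a camera, given by its name, has taken for a name from the list of things; names that differ only in an ending like _2 or _b are one class to them, and where a whole thing is asked for, a point or a joint stands for the part that bears it (a point fixed in the world has none). Each returns a list of dicts, best first, with "score" (0 to 1); they miss things now and then, are a little off and sometimes report something else, mostly with a low value. They report only what shows in the picture. A call takes as long as a camera call. They do not tell look-alikes from the thing itself.
- models.cut_out(camera, thing): "region" (400x640 bool, what is visible of it) and "bbox" ([left, top, right, bottom] in pixels, round what is visible of it).
- models.spot_point(camera, thing): "position" ([column, row] in pixels: a listed point, or the origin of a listed thing).
The state is a dict: "time_s": time; "joint_pos": joint angles; "joint_vel": joint speeds; "joint_efforts": joint torques, N m; "eef_pos": TCP position; "ee_rot": TCP orientation; "wrist_force": force on the tool from outside, world axes, zero at the start; "ft_torque": the same for the moment, N m; "opening": finger opening in m.
Only numpy, scipy, OpenCV 4.12 (cv2) and the standard library are available. Lean on these libraries where they do the work, as an engineer would, in place of code of your own. Each camera call takes 0.05 s, during which the arm holds its last target. There are 200 camera calls.

TASK

Put the blue cover on the open gearbox: lower it gently, hub upward, over the shaft and the locating pin together until it lies flush on the rim all round. Then swing the latch by its red knob fully shut so that its pawl lies over the cover's edge, let go, and leave the other things on the bench where they are.

Things in the scene. Friction and masses are not known exactly. Their poses are not given: they have to be found in the camera images.
- cover_hub (a point): Middle of the square bare-metal hub, 44 x 44 mm, on the blue cover (loose, lying flat, hub up), 32 mm above the cover's underside; the hub rises from 10 to 54 mm above it. z up, y along the cover's long side towards the slot, x across. Grasp the hub across either pair of flats (square to x and y), fingertips above the flange. A 23 mm bore runs through hub and flange.
- cover_slot (a point): Centre of the cover's single pin slot at the flange's upper face, 63 mm from the bore's axis towards +y of the cover; 13 mm across (x), 14 mm along (y), through the 10 mm flange. The pin must enter it, so the cover fits one way round only.
- cover: The blue gearbox cover, 0.25 to 0.5 kg: flange 110 x 160 x 10 mm (x, y, z) with the hub on its middle; origin at the middle of the underside, axes as cover_hub.
- housing: Grey gearbox housing fixed to the bench, open at the top, 110 x 160 mm (x, y), rim 50 mm above the bench, on a 126 x 200 mm base plate; origin under the shaft at bench height, y along its long side towards the pin. The seated cover has the same axes as the housing.
- housing_seat (a point): Point on the shaft's axis at the height of the rim (50 mm above the bench), where the middle of the cover's underside comes to lie; axes as the housing. The upright shaft rises 64 mm above this point: 20 mm thick for the first 14 mm, then 18 mm, its top 13 mm tapered to 6 mm; seated, it stands 10 mm out of the hub.
- housing_pin (a point): Top of the upright 10 mm locating pin, 63 mm from the shaft's axis towards +y of the housing; it rises 14 mm above the rim, its top 5 mm tapered; the shaft enters the cover long before the pin does.
- latch (a joint): Swing latch on a post at the housing's +x side, vertical axis: 0 rad = shut (hard stop: pawl over the cover's edge, knob straight out along the housing's +x); grows counter-clockwise from above to 1.65 (open). It starts open, 1.4 to 1.6, clear of the cover's way, and stays where left (friction 0.05 N m). Shut, the pawl is 2 mm above a seated cover; it runs into one not seated.
- latch_pivot (a point): Point on the latch's axis, 82 mm from the shaft along the housing's +x, at the height of latch_knob (92 mm above the bench).
- latch_knob (a point): Middle of the latch's red upright cylindrical knob, 20 mm in diameter, from 70 to 110 mm above the bench, 68 mm from the axis; it stands on the 16 mm wide, 8 mm thick steel lever (62 to 70 mm above the bench; the pawl is its other end). A bolt head on the axis reaches 76 mm.
- marker: Blue felt marker, 17 x 139 x 17 mm, loose; bystander. Origin at the middle of its underside, length along its y.
- butt_hinge: Steel butt hinge, 72 x 93 x 9 mm, loose; bystander. Origin at the middle of its underside.
There are look-alikes about, which are no part of the job. Of the things that look like the cover, take the one that is farthest to the robot's right at the start.

How it is judged:
On the way, in this order (a step that is already met when the one before it is completed fails the run):
1. the cover is seated flush on the rim, over shaft and pin, the latch still open (horizontal distance between cover_hub and housing_seat below 0.004 m and horizontal distance between cover_slot and housing_pin below 0.006 m and z of cover_hub in the frame of housing_seat below 0.035 m and angle between cover_hub's own z axis and vertical below 0.04 rad and value of joint latch above 0.6 rad), for 0.2 s.
2. the latch is shut (value of joint latch below 0.1 rad), for 0.2 s.
At the end, for the whole second after the job is handed in: The cover lies on the rim (hub point within 4 mm of the shaft's axis, slot within 6 mm of the pin, underside at most 3 mm above the rim, tilt under 0.04 rad), at rest, and the latch is shut to less than 0.1 rad (horizontal distance between cover_hub and housing_seat below 0.004 m and horizontal distance between cover_slot and housing_pin below 0.006 m and z of cover_hub in the frame of housing_seat below 0.035 m and angle between cover_hub's own z axis and vertical below 0.04 rad and value of joint latch below 0.1 rad and linear speed of cover below 0.02 m/s); the robot touches nothing.
It fails at once if the cover is dropped onto the housing (faster than 0.35 m/s with the shaft in its bore) (horizontal distance between cover_hub and housing_seat below 0.02 m and z of cover_hub in the frame of housing_seat below 0.09 m and linear speed of cover above 0.35 m/s).
It fails at once if the cover is forced onto the housing (over 80 N) (contact force between cover and housing above 80 N).
It fails at once if the marker is moved by more than 3 cm (distance of marker from where it was at the start of the episode above 0.03 m).
It fails at once if the butt hinge is moved by more than 3 cm (distance of butt_hinge from where it was at the start of the episode above 0.03 m).
It also fails if it takes over 58 s, if anything falls off the work surface, if the arm or the gripper's body presses on something with over 40 N, if the wrist force passes 120 N, or if a joint passes its speed limit or range.

## Working session

There is one attempt and no reset: what is moved stays moved. The work goes in short steps, Python scripts to look and compute and a shell command to move; the robot and the scene stay as the last step left them, time stands still between calls to the robot, and variables do not carry over. Pictures are saved under pics/ and viewed, about 8 in all and at most 12, crops included, and the job is handed in when it is done.

```bash
mkdir -p pics
cat > h.py <<'E'
import numpy as np, cv2
from plant import state, viewer, order, models
from scipy.spatial.transform import Rotation as R
def ray(c,px,p=None):
    p=p or viewer.camera_params(c)
    d=np.array([(px[0]-p['cx'])/p['fx'],-(px[1]-p['cy'])/p['fy'],-1.])
    Rm=np.array(p['rotation']); 
    return np.array(p['position']),Rm@d/np.linalg.norm(d)
def onz(c,px,z,p=None):
    o,d=ray(c,px,p); return o+d*(z-o[2])/d[2]
def proj(c,X,p=None):
    p=p or viewer.camera_params(c)
    q=np.array(p['rotation']).T@(np.array(X)-p['position'])
    return np.array([p['cx']+p['fx']*q[0]/-q[2],p['cy']-p['fy']*q[1]/-q[2]])
def tri(rays):
    A=np.zeros((3,3));b=np.zeros(3)
    for o,d in rays:
        M=np.eye(3)-np.outer(d,d);A+=M;b+=M@o
    X=np.linalg.solve(A,b)
    return X,[float(np.linalg.norm((np.eye(3)-np.outer(d,d))@(X-o))) for o,d in rays]
def save(n,im): cv2.imwrite('pics/'+n,im[:,:,::-1])
E
python3 - <<'E'
from h import *
for c in ['scene','side','wrist']:
    im=viewer.capture(c); save(c+'0.png',im)
    p=viewer.camera_params(c); print(c,{k:np.round(v,3).tolist() for k,v in p.items()})
    for t in ['cover_hub','cover_slot','housing_seat','housing_pin','latch_pivot','latch_knob','marker','butt_hinge']:
        print(t,[(np.round(r['position'],1).tolist(),round(r['score'],2)) for r in models.spot_point(c,t)])
s=state();print(s)
a=[cv2.imread(f'pics/{c}0.png') for c in ('scene','side')]
E
```

```text
scene {'fx': 371.857, 'fy': 371.857, 'cx': 324.045, 'cy': 201.831, 'position': [-0.237, 0.81, 0.958], 'rotation': [-0.428, -0.177, 0.36, 0.81]}
cover_hub [([337.9, 213.5], 0.91), ([201.1, 307.7], 0.74)]
cover_slot [([194.1, 331.5], 0.93), ([333.1, 226.1], 0.68), ([403.3, 156.2], 0.3)]
housing_seat [([428.6, 173.7], 0.92)]
housing_pin [([421.8, 176.6], 0.74)]
latch_pivot [([416.8, 156.0], 0.67)]
latch_knob [([404.4, 160.1], 0.67)]
marker [([384.2, 201.5], 0.7)]
butt_hinge [([364.2, 177.3], 0.68)]
side {'fx': 484.529, 'fy': 484.529, 'cx': 329.636, 'cy': 196.354, 'position': [-0.39, -1.008, 1.169], 'rotation': [0.846, 0.433, -0.149, -0.273]}
cover_hub [([237.9, 157.1], 0.78), ([322.9, 209.5], 0.63)]
cover_slot [([225.1, 159.8], 0.91), ([309.9, 208.8], 0.5)]
housing_seat []
housing_pin []
latch_pivot []
latch_knob []
marker []
butt_hinge []
wrist {'fx': 338.853, 'fy': 338.853, 'cx': 316.249, 'cy': 201.608, 'position': [0.205, -0.514, 0.384], 'rotation': [0.786, -0.098, 0.075, -0.606]}
cover_hub []
cover_slot []
housing_seat []
housing_pin []
latch_pivot []
latch_knob []
marker []
butt_hinge []
{'time_s': 1.35, 'joint_pos': array([-1.39765036e+00,  3.50701789e-01,  1.65179510e+00,  7.01197155e-06,
        1.13910885e+00, -8.45862099e-02]), 'joint_vel': array([ 0.00077142, -0.000593  ,  0.00237631,  0.00098581, -0.00190157,
        0.00024263]), 'joint_efforts': array([ 5.08720439e-05, -4.97245574e+01, -2.85485369e+01,  6.99795457e-02,
        2.20445188e-02, -5.16746113e-06]), 'eef_pos': array([ 0.14021989, -0.53181086,  0.21863344]), 'ee_rot': array([ 0.09086434,  0.70124581,  0.09087379, -0.70124172]), 'wrist_force': array([-0.61340731,  0.08030058,  0.19068877]), 'ft_torque': array([ 0.01245638,  0.02337986, -0.03931229]), 'opening': 0.09335568790808915}
```

```bash
sed -i "s/np.array(p\['rotation'\])/rot(p)/; s/Rm=rot(p)/Rm=rot(p)/" h.py; sed -i "4i def rot(p): q=p['rotation']; return R.from_quat([q[1],q[2],q[3],q[0]]).as_matrix()" h.py
python3 - <<'E'
from h import *
print(viewer.camera_params('scene').keys())
P={'hub':(337.9,213.5),'hubB':(201.1,307.7),'slotB':(194.1,331.5),'slotA':(333.1,226.1)}
for k,v in P.items(): print(k,onz('scene',v,.032 if 'hub' in k else .01).round(3))
for k,v in {'hub1':(237.9,157.1),'hub2':(322.9,209.5),'slot1':(225.1,159.8),'slot2':(309.9,208.8)}.items(): print('side',k,onz('side',v,.032 if 'hub' in k else .01).round(3))
for k,v,z in [('seat',(428.6,173.7),.05),('pin',(421.8,176.6),.064),('piv',(416.8,156),.092),('knob',(404.4,160.1),.092),('marker',(384.2,201.5),0),('hinge',(364.2,177.3),0)]: print(k,onz('scene',v,z).round(3))
a=cv2.resize(cv2.imread('pics/scene0.png'),(800,500));cv2.imwrite('pics/v1.png',a)
E
```

```text
dict_keys(['fx', 'fy', 'cx', 'cy', 'position', 'rotation'])
hub [0.496 0.215 0.032]
hubB [0.407 0.754 0.032]
slotB [0.363 0.796 0.01 ]
slotA [0.472 0.252 0.01 ]
side hub1 [0.411 0.757 0.032]
side hub2 [0.497 0.214 0.032]
side slot1 [0.368 0.803 0.01 ]
side slot2 [0.474 0.271 0.01 ]
seat [ 0.463 -0.207  0.05 ]
pin [ 0.455 -0.155  0.064]
piv [ 0.537 -0.205  0.092]
knob [ 0.545 -0.143  0.092]
marker [ 0.476  0.008 -0.   ]
hinge [ 0.632 -0.022 -0.   ]
```

View pics/scene0.png

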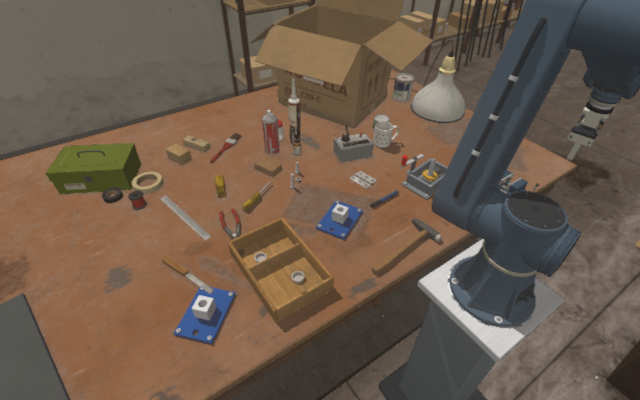

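View pics/side0.png

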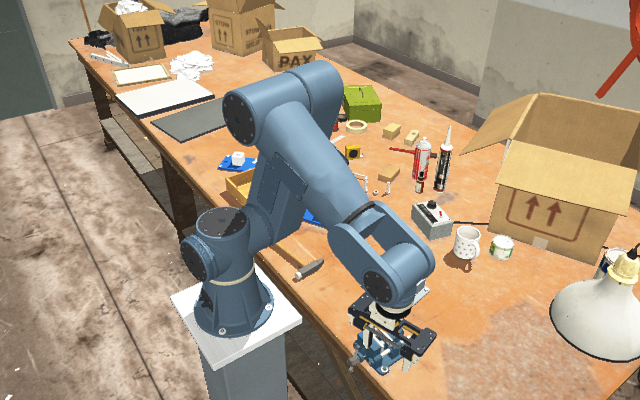

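Scene (pic 1) and side (pic 2): blue covers at scene (338,214) and (201,308); open gearbox at (428,175), its red knob at (404,160); marker (384,200), hinge (363,180). There is also something blue at scene (515,187) / side (375,350), under the gripper, which I check with the wrist camera.

View pics/wrist0.png

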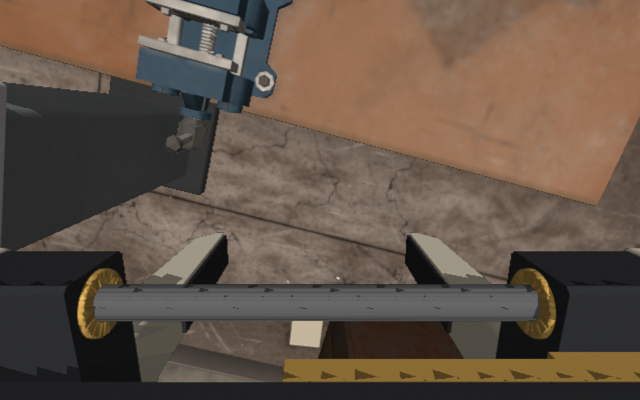

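Run:
```python
from h import *
print(onz('scene',(515,187),.03).round(3), onz('side',(375,350),.03).round(3))
s=state();q=s['ee_rot'];print(R.from_quat([*q[1:],q[0]]).as_matrix().round(3))
```

```text
[ 0.232 -0.452  0.03 ] [ 0.236 -0.401  0.03 ]
[[ 0.     0.255 -0.967]
 [ 0.    -0.967 -0.255]
 [-1.    -0.    -0.   ]]
```

The blue thing is a vise, so it is not a candidate. Candidates for the cover are A, scene (338,214), at y≈+0.215, and B, scene (201,308), at y≈+0.755. The rightmost is A. I fly over the housing first, which also shows any cover the arm hides.

```bash
python3 -m crank '[[-10,-23.9,-31.1,0,0,0,0],[-10,-23.9,-31.1,0,0,0,0],[-10,-23.9,-31.1,0,0,0,0],[-10,-23.9,-31.1,0,0,0,0],[-10,-23.9,-31.1,0,0,0,0],[-10,-23.9,-31.1,0,0,0,0],[-10,-23.9,-31.1,0,0,0,0],[-10,-23.9,-31.1,0,0,0,0],[-10,-23.9,-31.1,0,0,0,0],[-10,-23.9,-31.1,0,0,0,0]]'
python3 -m crank '[[0,0,0,0,0,0,0],[0,0,0,0,0,0,0]]'
python3 - <<'E'
from h import *
p=viewer.camera_params('wrist')
im=viewer.capture('wrist'); save('w1.png',im)
H={'cover_hub':.032,'cover_slot':.01,'housing_seat':.05,'housing_pin':.064,'latch_pivot':.092,'latch_knob':.092,'marker':0,'butt_hinge':0}
for t,z in H.items():
    print(t,[(np.round(r['position'],1).tolist(),round(r['score'],2),onz('wrist',r['position'],z,p).round(3).tolist()) for r in models.spot_point('wrist',t)])
save('s1.png',viewer.capture('side'));
E
```

```text
time_s: 2.18
eef_pos: [0.3814, -0.219, 0.3198]
ee_rot: [0.091, 0.702, 0.091, -0.701]
wrist_force: [-0.9, 0.8, -0.2]
opening: 0.0931
time_s: 2.35
eef_pos: [0.3806, -0.2206, 0.3189]
ee_rot: [0.092, 0.701, 0.092, -0.701]
wrist_force: [-0.2, -0.0, -0.4]
opening: 0.0928
cover_hub []
cover_slot []
housing_seat [([337.3, 98.0], 0.86, [0.473, -0.223, 0.05])]
housing_pin [([286.7, 88.8], 0.98, [0.467, -0.162, 0.064])]
latch_pivot [([351.1, 13.1], 0.84, [0.556, -0.212, 0.092])]
latch_knob [([289.8, 0.7], 0.79, [0.551, -0.147, 0.092])]
marker [([173.8, 44.8], 0.69, [0.485, 0.002, 0.0])]
butt_hinge []
```

View pics/w1.png

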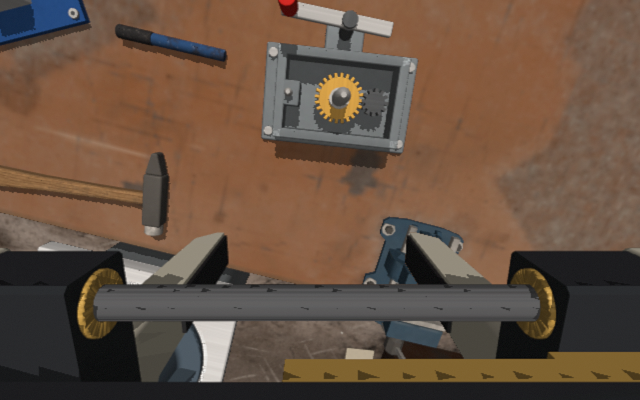

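Wrist view (pic 4): housing at about (340,98) with pin block at (288,92), latch open with the red knob at (288,5), marker (170,42), corner of cover A top left, hammer at left. No third cover is hidden here. I take a second, nearer view for triangulation.

```bash
python3 -m crank '[[4,-1,-5,0,0,0,0],[4,-1,-10,0,0,0,0],[4,-1,-10,0,0,0,0],[4,-1,-10,0,0,0,0],[4,-1,-10,0,0,0,0],[4,-1,-10,0,0,0,0]]'
cat >> h.py <<'E'
import json,os
def look(tag,things,cams=('wrist',)):
    D=json.load(open('obs.json')) if os.path.exists('obs.json') else {}
    for c in cams:
        p=viewer.camera_params(c); save(tag+c+'.png',viewer.capture(c))
        for t in things:
            for r in models.spot_point(c,t)[:2]:
                o,d=ray(c,r['position'],p)
                D.setdefault(t,[]).append([tag+c,r['score'],list(map(float,r['position'])),o.tolist(),d.tolist()])
                H={'cover_hub':.032,'cover_slot':.01,'housing_seat':.05,'housing_pin':.064,'latch_pivot':.092,'latch_knob':.092,'marker':0,'butt_hinge':0}
                print(tag+c,t,np.round(r['position'],1),round(r['score'],2),onz(c,r['position'],H[t],p).round(4))
    json.dump(D,open('obs.json','w'))
E
python3 - <<'E'
from h import *
s=state();print(s['eef_pos'],s['joint_vel'])
look('a',['housing_seat','housing_pin','latch_pivot','latch_knob'],('wrist','side','scene'))
E
```

```text
time_s: 3.35
eef_pos: [0.4737, -0.1865, 0.2787]
ee_rot: [-0.091, -0.701, -0.091, 0.701]
wrist_force: [-0.9, -0.2, -0.5]
opening: 0.0932
[ 0.47367265 -0.18645789  0.27865642] [-0.0126098  -0.01777976  0.00522768  0.0001337  -0.00047841  0.00047775]
awrist housing_seat [347.5 180.5] 0.83 [ 0.4765 -0.2238  0.05  ]
awrist latch_pivot [361.6 110.3] 0.74 [ 0.5555 -0.2118  0.092 ]
awrist latch_pivot [12.2 69.9] 0.57 [0.5052 0.1289 0.092 ]
awrist latch_knob [295.4 101.4] 0.72 [ 0.5469 -0.1455  0.092 ]
aside housing_seat [394.2 274.4] 0.66 [ 0.4684 -0.2245  0.05  ]
aside housing_seat [382.7 258.4] 0.3 [ 0.4884 -0.1453  0.05  ]
aside housing_pin [383.3 258. ] 0.72 [ 0.4803 -0.1558  0.064 ]
aside latch_pivot [409.  252.3] 0.66 [ 0.5463 -0.2058  0.092 ]
aside latch_knob [394.1 241.8] 0.75 [ 0.542  -0.1379  0.092 ]
ascene housing_seat [429.9 174.7] 0.86 [ 0.4561 -0.2063  0.05  ]
ascene housing_pin [423.2 173.5] 0.56 [ 0.4652 -0.1741  0.064 ]
ascene housing_pin [384.7 201.9] 0.17 [0.4258 0.0611 0.064 ]
ascene latch_pivot [417.6 158.5] 0.57 [ 0.5234 -0.1949  0.092 ]
ascene latch_knob [405.6 161.3] 0.64 [ 0.5362 -0.1417  0.092 ]
```

View pics/awrist.png

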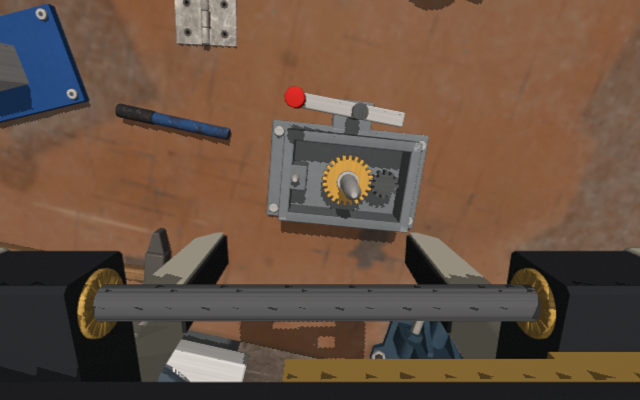

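Pic 5: the housing is centred with the shaft base at (345,180) and pin at (296,180). The latch knob is at (295,97) and its bolt at (361,110); marker at (175,122), hinge at (206,20). I take two more wrist views, then fit the pose and check it with an overlay.

```bash
T="'housing_seat','housing_pin','latch_pivot','latch_knob'"
python3 -m crank '[[4,4,0,0,0,0,0],[8,7,2,0,0,0,0],[8,7,2,0,0,0,0],[8,7,2,0,0,0,0],[8,7,2,0,0,0,0]]' | head -2
python3 -c "
from h import *
look('b',[$T])"
python3 -m crank '[[0,-4,0,0,0,0,0],[0,-8,0,0,0,0,0],[0,-10,0,0,0,0,0],[0,-10,0,0,0,0,0],[0,-10,0,0,0,0,0],[0,-10,0,0,0,0,0]]' | head -2
cat > fit.py <<'E'
from h import *
from scipy.optimize import least_squares
D=json.load(open('obs.json'))
def pts(v):
    x,y,a,l=v; c,s=np.cos(a),np.sin(a); W=lambda p:np.array([x+c*p[0]-s*p[1],y+s*p[0]+c*p[1],p[2]])
    return {'housing_seat':W((0,0,.05)),'housing_pin':W((0,.063,.064)),'latch_pivot':W((.082,0,.092)),'latch_knob':W((.082+.068*np.cos(l),.068*np.sin(l),.092))}
def res(v):
    P=pts(v);r=[]
    for t in P:
        for tag,sc,px,o,d in D[t]:
            if 'wrist' not in tag: continue
            o,d=np.array(o),np.array(d); r+=list(np.cross(d,P[t]-o)*1000)
    return np.array(r)
if __name__=='__main__':
    f=least_squares(res,[.475,-.222,.13,1.5],loss='soft_l1'); print('housing x y yaw latch',f.x.round(4)); np.save('house.npy',f.x)
    for t in pts(f.x):
        rs=[(np.array(o),np.array(d)) for tag,sc,px,o,d in D[t] if 'wrist' in tag and np.linalg.norm(np.cross(d,pts(f.x)[t]-np.array(o)))<.015]
        print(t,pts(f.x)[t].round(4),len(rs),'tri',*[np.round(q,4) for q in tri(rs)])
E
python3 - <<'E'
from h import *
look('c',['housing_seat','housing_pin','latch_pivot','latch_knob'])
p=viewer.camera_params('wrist')
import subprocess;print(subprocess.run(['python3','fit.py'],capture_output=True,text=True))
x,y,a,l=np.load('house.npy');c,s=np.cos(a),np.sin(a)
W=lambda q:proj('wrist',(x+c*q[0]-s*q[1],y+s*q[0]+c*q[1],q[2]),p)
im=cv2.imread('pics/cwrist.png');k=4
ctr=W((.03,0,.05)); x0,y0=int(ctr[0]-100),max(0,int(ctr[1]-75))
cr=cv2.resize(im[y0:y0+150,x0:x0+200],None,fx=k,fy=k,interpolation=cv2.INTER_CUBIC)
f=lambda q:tuple(np.round((W(q)+.5-[x0,y0])*k).astype(int).tolist())
cv2.polylines(cr,[np.array([f((i*.055,j*.08,.05)) for i,j in [(1,1),(1,-1),(-1,-1),(-1,1)]])],True,(0,255,0),1)
for q,col in [((0,0,.05),(255,0,255)),((0,0,.114),(0,255,255)),((0,.063,.064),(255,255,0)),((.082,0,.076),(0,255,0)),((.082+.068*np.cos(l),.068*np.sin(l),.11),(255,255,255))]: cv2.drawMarker(cr,f(q),col,0,14,1)
cv2.imwrite('pics/c_ov.png',cr)
E
```

```text
time_s: 4.52
eef_pos: [0.4723, -0.2591, 0.1981]
bwrist housing_seat [283.  176.5] 0.87 [ 0.4759 -0.2256  0.05  ]
bwrist housing_pin [210.2 171.4] 0.58 [ 0.4667 -0.1623  0.064 ]
bwrist latch_knob [195.4  65. ] 0.92 [ 0.55   -0.1446  0.092 ]
time_s: 5.27
eef_pos: [0.4478, -0.1627, 0.1993]
cwrist housing_seat [387.7 176.2] 0.81 [ 0.477  -0.2246  0.05  ]
cwrist housing_pin [319.9 174.6] 0.95 [ 0.4644 -0.1617  0.064 ]
cwrist latch_pivot [413.7  83.3] 0.73 [ 0.5553 -0.2113  0.092 ]
cwrist latch_knob [327.4  67.6] 0.79 [ 0.5494 -0.1445  0.092 ]
CompletedProcess(args=['python3', 'fit.py'], returncode=0, stdout='housing x y yaw latch [ 0.4751 -0.2245  0.1548  1.5211]\nhousing_seat [ 0.4751 -0.2245  0.05  ] 3 tri [ 0.476  -0.2249  0.0472] [0.0008 0.0008 0.0007]\nhousing_pin [ 0.4654 -0.1623  0.064 ] 2 tri [ 0.4649 -0.1616  0.0606] [0.001 0.001]\nlatch_pivot [ 0.5562 -0.2119  0.092 ] 2 tri [ 0.5558 -0.2121  0.0888] [0.0001 0.0001]\nlatch_knob [ 0.549  -0.1442  0.092 ] 3 tri [ 0.5486 -0.1451  0.0938] [0.0018 0.0013 0.0008]\n', stderr='')
```

View pics/c_ov.png

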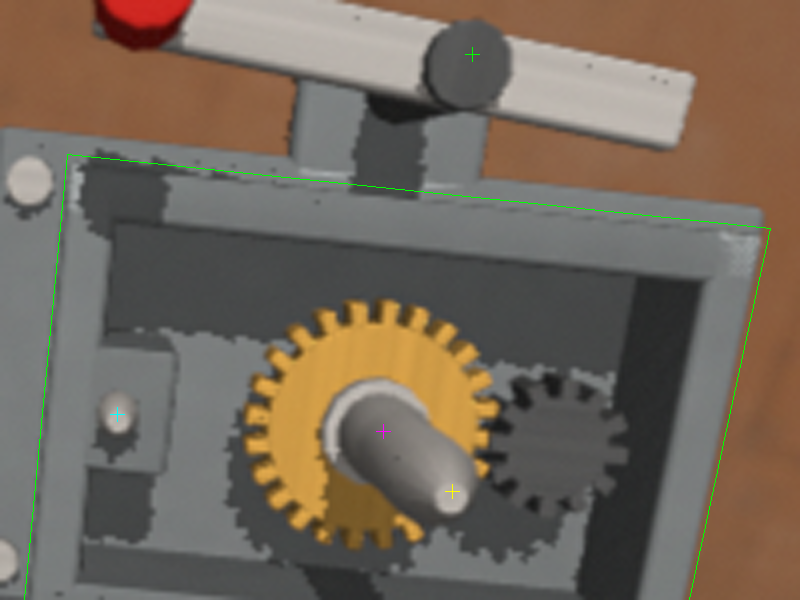

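Pic 6 (overlay): the fitted rim, pin and shaft-tip marks lie on the real ones to about 1 mm, and the heights agree to 3 mm. The housing is at (0.475,-0.2245) with yaw 0.155. Next is cover A.

```bash
python3 -m crank '[[-4,-3,-1,0,0,0,0],[-8,-35.6,-7.5,0,0,0,0],[-8,-35.6,-7.5,0,0,0,0],[-8,-35.6,-7.5,0,0,0,0],[-8,-35.6,-7.5,0,0,0,0],[-8,-35.6,-7.5,0,0,0,0],[-8,-35.6,-7.5,0,0,0,0],[-8,-35.6,-7.5,0,0,0,0],[-8,-35.6,-7.5,0,0,0,0],[-8,-35.6,-7.5,0,0,0,0]]' | head -2
python3 -m crank '[[0,0,0,0,0,0,0],[0,0,0,0,0,0,0],[0,0,0,0,0,0,0]]' | head -2
python3 - <<'E'
from h import *
look('d',['cover_hub','cover_slot'])
r=models.cut_out('wrist','cover');print([(q['score'],q['bbox']) for q in r])
E
```

```text
time_s: 6.35
eef_pos: [0.4287, 0.2054, 0.2795]
time_s: 6.6
eef_pos: [0.4291, 0.1997, 0.2783]
dwrist cover_hub [323.8 115.7] 0.76 [0.4965 0.2082 0.032 ]
[(0.8, [251.2, 54.9, 392.7, 172.7]), (0.58, [633.7, 143.7, 640.0, 155.0]), (0.22, [423.9, 150.3, 529.8, 180.8])]
```

```bash
python3 -m crank '[[4,-3,1,0,0,0,0],[7,-6,2,0,0,0,0],[7,-6,2,0,0,0,0],[7,-6,2,0,0,0,0],[7,-6,2,0,0,0,0]]' | head -2
python3 - <<'E'
from h import *
look('e',['cover_hub','cover_slot'])
im=viewer.capture('wrist'); r=models.cut_out('wrist','cover')
bb=r[0]['bbox'];print(r[0]['score'],bb)
p=viewer.camera_params('wrist')
m=r[0]['region'].astype(np.uint8)
cn=max(cv2.findContours(m,0,2)[0],key=cv2.contourArea); (c,sz,an)=cv2.minAreaRect(cn); print(c,sz,an)
x0,y0=int(bb[0])-10,max(0,int(bb[1])-10)
cr=cv2.resize(im[y0:int(bb[3])+10,x0:int(bb[2])+10],None,fx=3.5,fy=3.5,interpolation=cv2.INTER_CUBIC)
print(x0,y0,cr.shape); save('e_crop.png',cr[:600,:800])
E
```

```text
time_s: 7.22
eef_pos: [0.3949, 0.2537, 0.2092]
ewrist cover_hub [383.7  96.4] 0.77 [0.4943 0.2125 0.032 ]
ewrist cover_hub [560.  156.5] 0.26 [0.4843 0.0226 0.032 ]
ewrist cover_slot [323.1 108.3] 0.92 [0.4692 0.266  0.01  ]
0.94 [298.0, 22.5, 468.4, 167.5]
(386.8768615722656, 95.28640747070312) (110.86601257324219, 162.95079040527344) 76.96134185791016
288 12 (578, 665, 3)
```

View pics/e_crop.png

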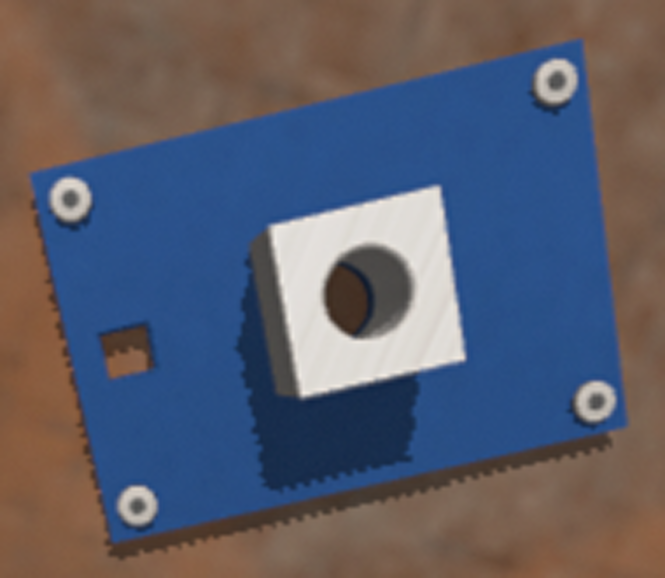

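Pic 7: the chosen object is a blue cover lying flat, hub up, with the slot at its left (crop (126,350)) and the bore at crop (367,290). I fit its pose from the corners.

```bash
cat > cov.py <<'E'
from h import *
from scipy.optimize import least_squares
p=viewer.camera_params('wrist')
px={(.055,.08,.01):(30,173),(.055,-.08,.01):(581,38),(-.055,-.08,.01):(627,428),(-.055,.08,.01):(110,543),
(.022,.022,.054):(268,227),(.022,-.022,.054):(440,186),(-.022,-.022,.054):(466,360),(-.022,.022,.054):(302,398),(0,0,.054):(367,290),(0,.063,.01):(126,350)}
def res(v):
    x,y,a,z=v;c,s=np.cos(a),np.sin(a)
    return np.array([proj('wrist',(x+c*q[0]-s*q[1],y+s*q[0]+c*q[1],q[2]+z),p)-(np.array(u)/3.5+[288,12]-.36) for q,u in px.items()]).ravel()
f=least_squares(res,[.495,.21,.4,0]);print('x y yaw z',f.x.round(4));print(f.fun.reshape(-1,2).round(1).tolist())
D=json.load(open('obs.json'))
rs=[(np.array(o),np.array(d)) for tag,sc,_,o,d in D['cover_hub'] if sc>.5];print('tri hub',tri(rs))
s=state();q=s['ee_rot'];M=R.from_quat([*q[1:],q[0]]).as_matrix();print(s['eef_pos'],M.round(3))
cx,cy,a,z=f.x
# tool: x down, y=-cover y, z=-cover x
T=np.array([[0,0,-1],[np.sin(a),-np.cos(a),0],[-np.cos(a),-np.sin(a),0]]).T
print('turn',R.from_matrix(M.T@T).as_rotvec().round(4))
for h in (.12,.035-.019): print('shift cm',h,(M.T@(np.array([cx,cy,h])-s['eef_pos'])*100).round(2))
np.save('cov.npy',f.x)
E
python3 cov.py
```

```text
x y yaw z [ 0.4955  0.2081  0.4779 -0.0006]
[[-0.4, -0.3], [0.4, -0.0], [0.0, -0.3], [0.5, -0.1], [0.3, -0.4], [-0.2, -0.2], [-0.4, -0.1], [-0.6, -0.1], [0.3, 1.0], [0.3, 0.3]]
tri hub (array([0.49688303, 0.20770118, 0.00488008]), [0.0002110513196960213, 0.00021105131969592405])
[0.3952305  0.25354084 0.20961799] [[ 0.002  0.254 -0.967]
 [ 0.001 -0.967 -0.254]
 [-1.    -0.    -0.002]]
turn [-2.212e-01 -1.800e-03  1.000e-04]
shift cm 0.12 [ 8.97  6.94 -8.53]
shift cm 0.016000000000000004 [19.37  6.95 -8.51]
```

```bash
python3 -m crank '[[3,2.3,-2.8,-0.11,0,0,0],[6,4.6,-5.7,-0.2212,0,0,0],[9,6.95,-8.5,-0.2212,0,0,0],[9,6.95,-8.5,-0.2212,0,0,0],[12,6.95,-8.5,-0.2212,0,0,0],[12,6.95,-8.5,-0.2212,0,0,0],[12,6.95,-8.5,-0.2212,0,0,0]]'
python3 - <<'E'
from h import *
look('f',['cover_hub','cover_slot'])
cx,cy,a,z=np.load('cov.npy')
s=state();q=s['ee_rot'];M=R.from_quat([*q[1:],q[0]]).as_matrix();print(s['eef_pos'])
T=np.array([[0,0,-1],[np.sin(a),-np.cos(a),0],[-np.cos(a),-np.sin(a),0]]).T
print('turn',R.from_matrix(M.T@T).as_rotvec().round(4),'shift cm',(M.T@(np.array([cx,cy,.018])-s['eef_pos'])*100).round(2))
E
```

```text
time_s: 8.05
eef_pos: [0.4938, 0.2079, 0.0884]
ee_rot: [-0.168, -0.686, -0.167, 0.688]
wrist_force: [0.4, -0.3, 0.3]
opening: 0.093
fwrist cover_hub [315.  215.3] 0.75 [0.4944 0.2095 0.032 ]
fwrist cover_slot [230.3 204.2] 0.85 [0.4672 0.2665 0.01  ]
[0.49483747 0.20883995 0.09045101]
turn [ 0.0015 -0.0024 -0.0004] shift cm [ 7.25  0.09 -0.01]
```

```bash
python3 -m crank '[[2.5,0.1,0,0,0,0,0],[5,0.1,0,0,0,0,0],[7.2,0.1,0,0,0,0,0],[7.2,0.1,0,0,0,0,0],[7.2,0.1,0,0,0,0,0.2],[7.2,0.1,0,0,0,0,0.4],[7.2,0.1,0,0,0,0,0.55],[7.2,0.1,0,0,0,0,0.7],[7.2,0.1,0,0,0,0,0.7],[7.2,0.1,0,0,0,0,0.7]]' 40
python3 -m crank '[[0,0,0,0,0,0,0.7],[0,0,0,0,0,0,0.7],[-1,0,0,0,0,0,0.7],[-2,0,0,0,0,0,0.7],[-2,0,0,0,0,0,0.7],[-2,0,0,0,0,0,0.7]]' 40
```

```text
time_s: 9.03
eef_pos: [0.495, 0.2076, 0.0172]
ee_rot: [0.168, 0.687, 0.168, -0.687]
wrist_force: [-0.0, 0.9, 0.5]
opening: 0.0573
time_s: 9.53
eef_pos: [0.4951, 0.2077, 0.0375]
ee_rot: [0.168, 0.687, 0.168, -0.686]
wrist_force: [0.2, 0.3, -3.4]
opening: 0.0437
```

Lifted (3.4 N, opening 43.7 mm). I raise it and look at how the cover sits in the hand.

```bash
python3 -m crank '[[-4,0,0,0,0,0,0.7],[-8,0,0,0,0,0,0.7],[-12,0,0,0,0,0,0.7],[-15,0,0,0,0,0,0.7],[-15,0,0,0,0,0,0.7],[-15,0,0,0,0,0,0.7]]'
python3 - <<'E'
from h import *
look('g',['cover_hub','cover_slot'])
p=viewer.camera_params('wrist');im=cv2.imread('pics/gwrist.png')
s=state();q=s['ee_rot'];M=R.from_quat([*q[1:],q[0]]).as_matrix();o=s['eef_pos'];print(o)
# expected cover in tool frame: underside 17 mm beyond tip along x; cover x=-tool z, y=-tool y, z=-tool x
W=lambda c: proj('wrist',o+M@np.array([.017-c[2],-c[1],-c[0]]),p)
for c in [(.055,.08,.01),(.055,-.08,.01),(0,.063,.01),(-.022,.022,.054),(.022,.022,.054),(.022,-.022,.054),(0,0,.054)]:
    u=W(c);print(c,u.round(1)); cv2.drawMarker(im,tuple(u.round().astype(int).tolist()),(0,255,0),0,7,1)
cv2.imwrite('pics/g_ov.png',cv2.resize(im[:,100:500],(800,800))[:600])
E
```

```text
time_s: 10.03
eef_pos: [0.4951, 0.2076, 0.1875]
ee_rot: [0.168, 0.688, 0.168, -0.686]
wrist_force: [0.2, -0.4, -3.4]
opening: 0.0437
gwrist cover_hub [314.4 260. ] 0.56 [0.4275 0.1749 0.032 ]
gwrist cover_slot [200.5 238.1] 0.94 [0.3851 0.2907 0.01  ]
[0.49371853 0.20721235 0.18473802]
(0.055, 0.08, 0.01) [157.7 141.1]
(0.055, -0.08, 0.01) [475.8 140.9]
(0, 0.063, 0.01) [200.7 243.8]
(-0.022, 0.022, 0.054) [266.1 328.6]
(0.022, 0.022, 0.054) [262.1 232.2]
(0.022, -0.022, 0.054) [371.9 232.2]
(0, 0, 0.054) [317.  282.2]
```

View pics/g_ov.png

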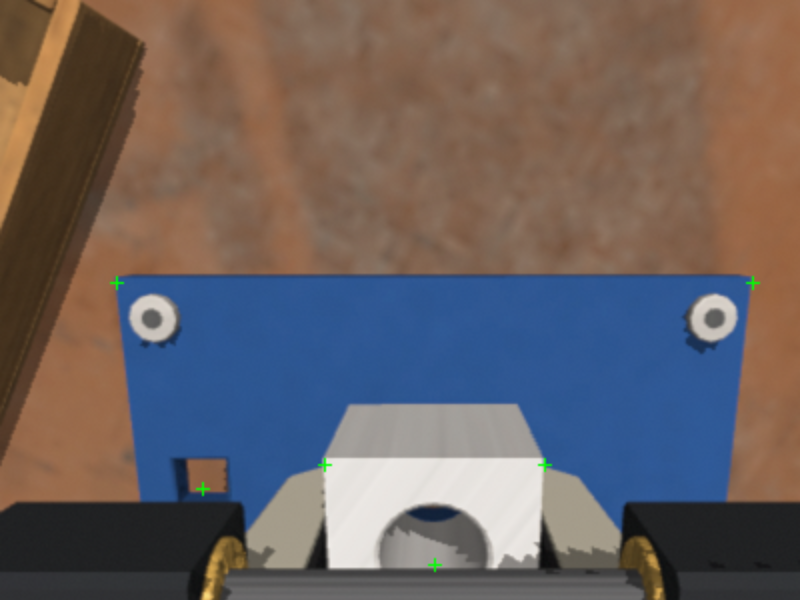

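Pic 8: the cover is square in the hand. The predicted marks fall about 3.5 px below the real edges, so the cover sits about 1.5 mm further out (tool −z) than assumed. I will allow for that.

```bash
cat > togo.py <<'E'
from h import *
import sys
h=float(sys.argv[1]); off=float(sys.argv[2]); 
x,y,a,l=np.load('house.npy')
if len(sys.argv)>3: x+=float(sys.argv[3]);y+=float(sys.argv[4])
s=state();q=s['ee_rot'];M=R.from_quat([*q[1:],q[0]]).as_matrix();o=s['eef_pos']
T=np.array([[0,0,-1],[np.sin(a),-np.cos(a),0],[-np.cos(a),-np.sin(a),0]]).T
g=np.array([x-off*np.cos(a),y-off*np.sin(a),h])
print('tcp',o.round(4),'goal',g.round(4),'turn',R.from_matrix(M.T@T).as_rotvec().round(4),'shift cm',(M.T@(g-o)*100).round(2),'F',s['wrist_force'].round(1),'Tq',s['ft_torque'].round(2))
E
python3 togo.py .185 .0015
```

```text
tcp [0.4937 0.2072 0.1847] goal [ 0.4737 -0.2247  0.185 ] turn [0.3242 0.0033 0.    ] shift cm [2.000e-02 3.741e+01 2.169e+01] F [-0.3  0.3 -2.9] Tq [ 0.02  0.02 -0.02]
```

```bash
python3 -m crank '[[0,3.5,2,0.05,0,0,0.7],[0,37.4,21.7,0.3242,0,0,0.7],[0,37.4,21.7,0.3242,0,0,0.7],[0,37.4,21.7,0.3242,0,0,0.7],[0,37.4,21.7,0.3242,0,0,0.7],[0,37.4,21.7,0.3242,0,0,0.7],[0,37.4,21.7,0.3242,0,0,0.7],[0,37.4,21.7,0.3242,0,0,0.7],[0,37.4,21.7,0.3242,0,0,0.7],[0,37.4,21.7,0.3242,0,0,0.7]]'
python3 togo.py .165 .0015
```

```text
time_s: 11.02
eef_pos: [0.4741, -0.2091, 0.185]
ee_rot: [-0.054, -0.704, -0.055, 0.706]
wrist_force: [1.2, 0.2, -2.9]
opening: 0.0439
tcp [ 0.4741 -0.2091  0.185 ] goal [ 0.4737 -0.2247  0.165 ] turn [-0.0003  0.0022  0.0018] shift cm [2.   1.54 0.28] F [ 1.2  0.2 -2.9] Tq [ 0.05 -0.05  0.02]
```

```bash
python3 -m crank '[[0,0,0,0,0,0,0.7],[0,0,0,0,0,0,0.7],[0,0,0,0,0,0,0.7]]' >/dev/null
python3 - <<'E'
from h import *
r=[]
for i in range(6): viewer.capture('wrist'); r.append(state()['eef_pos'])
print(np.round(r,4).tolist())
E
python3 togo.py .165 .0015
```

```text
[[0.4749, -0.2063, 0.1856], [0.4751, -0.2061, 0.1859], [0.4752, -0.2061, 0.1861], [0.4754, -0.2062, 0.1863], [0.4754, -0.2063, 0.1865], [0.4754, -0.2065, 0.1866]]
tcp [ 0.4754 -0.2065  0.1866] goal [ 0.4737 -0.2247  0.165 ] turn [0.0014 0.0001 0.0001] shift cm [2.16 1.78 0.46] F [-0.5 -0.7 -2.6] Tq [-0.05  0.03 -0.02]
```

```bash
python3 -m crank '[[0,1.8,0.3,0,0,0,0.7],[1,1.8,0.3,0,0,0,0.7],[2,1.8,0.3,0,0,0,0.7],[2,1.8,0.3,0,0,0,0.7],[2,1.8,0.3,0,0,0,0.7],[2,1.8,0.3,0,0,0,0.7],[2,1.8,0.3,0,0,0,0.7],[2,1.8,0.3,0,0,0,0.7]]' |head -2
python3 togo.py .165 .0015
python3 - <<'E'
from h import *
im=viewer.capture('wrist'); p=viewer.camera_params('wrist'); im=im[:,:,::-1].copy()
x,y,a,l=np.load('house.npy');c,s=np.cos(a),np.sin(a)
W=lambda q:proj('wrist',(x+c*q[0]-s*q[1],y+s*q[0]+c*q[1],q[2]),p)
for q in [(.055,.08,.05),(.055,-.08,.05),(.082,0,.076),(.082+.068*np.cos(l),.068*np.sin(l),.11),(0,0,.114)]:
    cv2.drawMarker(im,tuple(W(q).round().astype(int).tolist()),(0,255,0),0,7,1)
cv2.imwrite('pics/h_ov.png',cv2.resize(im[30:330,120:520],(800,600),interpolation=cv2.INTER_CUBIC))
E
python3 togo.py .165 .0015
```

```text
time_s: 12.23
eef_pos: [0.4753, -0.2255, 0.1669]
tcp [ 0.4753 -0.2255  0.1669] goal [ 0.4737 -0.2247  0.165 ] turn [ 0.0002 -0.0004 -0.0003] shift cm [ 0.19 -0.1   0.15] F [ 0.1  0.1 -3.2] Tq [0.03 0.02 0.07]
tcp [ 0.4753 -0.2255  0.1669] goal [ 0.4737 -0.2247  0.165 ] turn [ 0.0002 -0.0004 -0.0003] shift cm [ 0.19 -0.1   0.15] F [ 0.4 -0.3 -1.9] Tq [-0.04  0.05 -0.01]
```

View pics/h_ov.png

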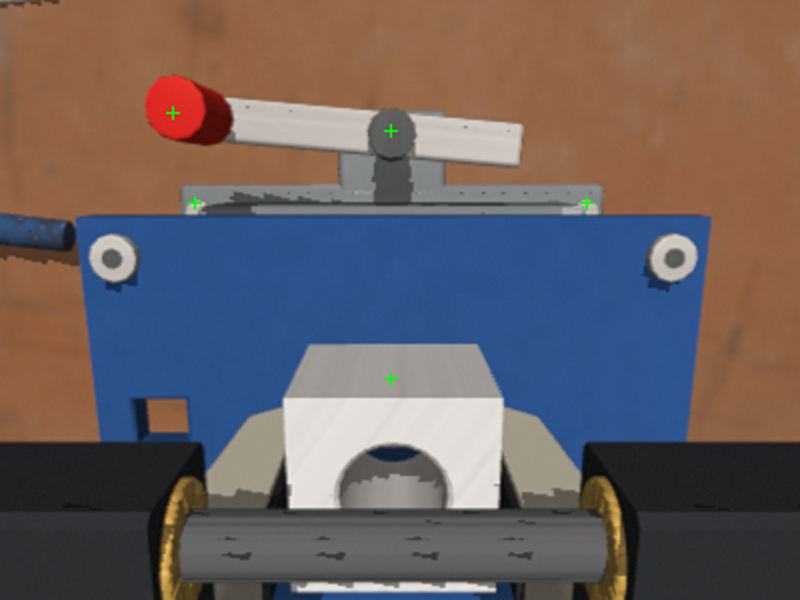

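Pic 9: the hub (column 393) lines up with the latch bolt and shaft axis (392), and the marks agree to about 1 mm. I lower in steps and watch the force.

```bash
python3 -m crank '[[0,-0.05,0.15,0,0,0,0.7],[1,-0.05,0.15,0,0,0,0.7],[2,-0.05,0.15,0,0,0,0.7],[3,-0.05,0.15,0,0,0,0.7],[4,-0.05,0.15,0,0,0,0.7],[5,-0.05,0.15,0,0,0,0.7],[5,-0.05,0.15,0,0,0,0.7],[5,-0.05,0.15,0,0,0,0.7]]'
python3 togo.py .085 .0015
```

```text
time_s: 12.95
eef_pos: [0.4733, -0.2252, 0.1159]
ee_rot: [-0.054, -0.705, -0.055, 0.705]
wrist_force: [-0.2, -0.3, -2.1]
opening: 0.0438
tcp [ 0.4733 -0.2252  0.1159] goal [ 0.4737 -0.2247  0.085 ] turn [-0.      0.0011  0.001 ] shift cm [ 3.09 -0.03 -0.05] F [-0.2 -0.3 -2.1] Tq [-0.02 -0.02  0.02]
```

```bash
python3 -m crank '[[0.7,0,0,0,0,0,0.7],[1.4,0,0,0,0,0,0.7],[2.1,0,0,0,0,0,0.7],[2.8,0,0,0,0,0,0.7],[3.1,0,0,0,0,0,0.7],[3.1,0,0,0,0,0,0.7],[3.1,0,0,0,0,0,0.7]]'
python3 togo.py .067 .0015
```

```text
time_s: 13.53
eef_pos: [0.4735, -0.2253, 0.0855]
ee_rot: [-0.055, -0.705, -0.055, 0.705]
wrist_force: [-0.0, -0.4, -2.1]
opening: 0.0441
tcp [ 0.4735 -0.2253  0.0855] goal [ 0.4737 -0.2247  0.067 ] turn [-0.0001  0.0002  0.0002] shift cm [ 1.85 -0.05 -0.02] F [-0.  -0.4 -2.1] Tq [-0.04 -0.01  0.02]
```

Still free of contact. Next are slow steps past the pin and the thick part of the shaft.

```bash
python3 -m crank '[[0.2,0,0,0,0,0,0.7],[0.4,0,0,0,0,0,0.7],[0.6,0,0,0,0,0,0.7],[0.6,0,0,0,0,0,0.7]]'
python3 togo.py .067 .0015 | sed 's/.*shift/shift/'
python3 -m crank '[[0.2,0,0,0,0,0,0.7],[0.4,0,0,0,0,0,0.7],[0.4,0,0,0,0,0,0.7]]'
python3 togo.py .067 .0015 | sed 's/.*shift/shift/'
```

```text
time_s: 13.87
eef_pos: [0.4734, -0.2253, 0.0793]
ee_rot: [-0.055, -0.705, -0.055, 0.705]
wrist_force: [0.3, 0.9, -2.7]
opening: 0.044
shift cm [ 1.23 -0.05 -0.03] F [ 0.3  0.9 -2.7] Tq [-0.   -0.01  0.02]
time_s: 14.12
eef_pos: [0.4734, -0.2252, 0.0753]
ee_rot: [-0.055, -0.705, -0.055, 0.705]
wrist_force: [0.3, 0.5, -3.1]
opening: 0.0439
shift cm [ 0.83 -0.05 -0.04] F [ 0.3  0.5 -3.1] Tq [ 0.03 -0.03  0.  ]
```

```bash
python3 -m crank '[[0.15,0,0,0,0,0,0.7],[0.3,0,0,0,0,0,0.7],[0.45,0,0,0,0,0,0.7],[0.6,0,0,0,0,0,0.7],[0.6,0,0,0,0,0,0.7]]'
python3 -m crank '[[0.1,0,0,0,0,0,0.7],[0.15,0,0,0,0,0,0.7],[0.15,0,0,0,0,0,0.7]]'
```

```text
time_s: 14.53
eef_pos: [0.4734, -0.2252, 0.0693]
ee_rot: [-0.055, -0.705, -0.055, 0.705]
wrist_force: [-0.0, -0.3, -2.1]
opening: 0.0435
time_s: 14.78
eef_pos: [0.4735, -0.2253, 0.068]
ee_rot: [-0.055, -0.705, -0.055, 0.705]
wrist_force: [-0.1, -0.7, -2.4]
opening: 0.0436
```

```bash
python3 -m crank '[[0.1,0,0,0,0,0,0.7],[0.1,0,0,0,0,0,0.7]]' | grep -E 'eef|wrist'
python3 -m crank '[[0.1,0,0,0,0,0,0.7],[0.1,0,0,0,0,0,0.7]]' | grep -E 'eef|wrist'
```

```text
eef_pos: [0.4735, -0.2253, 0.067]
wrist_force: [-1.0, -0.0, -2.5]
eef_pos: [0.4736, -0.2253, 0.0668]
wrist_force: [-3.0, 1.8, 6.8]
```

Contact at TCP z 0.0668 (9 N), which is the expected seat height. I open partly to stay clear of the pin top, then rise.

```bash
python3 -m crank '[[0,0,0,0,0,0,0.4],[0,0,0,0,0,0,0.4],[0,0,0,0,0,0,0.4],[0,0,0,0,0,0,0.4],[-1,0,0,0,0,0,0.4],[-3,0,0,0,0,0,0.4],[-6,0,0,0,0,0,0.4],[-9,0,0,0,0,0,0.4],[-12,0,5,0,0,0,0.4],[-13,0,7,0,0,0,0.4]]'
python3 -m crank '[[0,0,0,0,0,0,0.4],[0,0,0,0,0,0,0.4],[0,0,0,0,0,0,0.4],[0,0,0,0,0,0,0.4]]' | head -2
python3 - <<'E'
from h import *
im=viewer.capture('wrist'); p=viewer.camera_params('wrist'); im=im[:,:,::-1].copy()
for t in ['cover_hub','cover_slot','latch_knob','latch_pivot']:
    print(t,[(np.round(r['position'],1).tolist(),round(r['score'],2),onz('wrist',r['position'],{'cover_hub':.082,'cover_slot':.06}.get(t,.092),p).round(4).tolist()) for r in models.spot_point('wrist',t)[:2]])
x,y,a,l=np.load('house.npy');c,s=np.cos(a),np.sin(a)
W=lambda q:proj('wrist',(x+c*q[0]-s*q[1],y+s*q[0]+c*q[1],q[2]),p)
k=3;x0,y0=180,60
f=lambda q:tuple(np.round((W(q)+.5-[x0,y0])*k).astype(int).tolist())
cr=cv2.resize(im[y0:y0+200,x0:x0+266],None,fx=k,fy=k,interpolation=cv2.INTER_CUBIC)
cv2.polylines(cr,[np.array([f((i*.055,j*.08,.06)) for i,j in [(1,1),(1,-1),(-1,-1),(-1,1)]])],True,(0,255,0),1)
cv2.polylines(cr,[np.array([f((i*.022,j*.022,.104)) for i,j in [(1,1),(1,-1),(-1,-1),(-1,1)]])],True,(0,255,0),1)
for q in [(0,0,.114),(0,.063,.064),(.082+.068*np.cos(l),.068*np.sin(l),.11)]: cv2.drawMarker(cr,f(q),(0,255,255),0,10,1)
cv2.imwrite('pics/i_ov.png',cr)
E
```

```text
time_s: 15.95
eef_pos: [0.4043, -0.2362, 0.1983]
ee_rot: [0.056, 0.706, 0.055, -0.704]
wrist_force: [0.1, -0.5, 0.5]
opening: 0.0557
time_s: 16.28
eef_pos: [0.4049, -0.2359, 0.1957]
cover_hub [([314.5, 109.8], 0.63, [0.4756, -0.2232, 0.082])]
cover_slot [([243.9, 110.0], 0.66, [0.4664, -0.1632, 0.06])]
latch_knob []
latch_pivot []
```

View pics/i_ov.png

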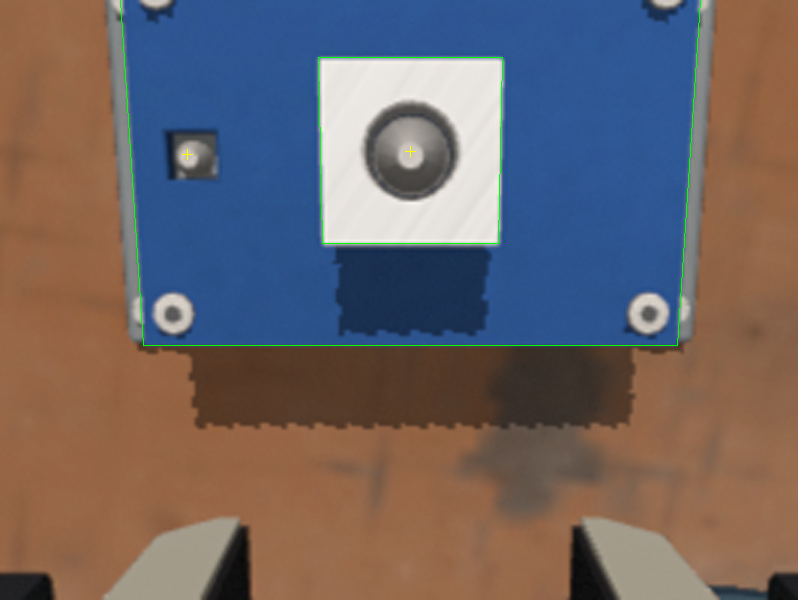

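Pic 10: the cover is seated. The outlines drawn for the seated pose coincide with the flange and hub, the shaft is central in the bore and the pin is in the slot. Now the latch: I turn the tool so the jaws straddle the knob across the lever.

```bash
cat > lat.py <<'E'
from h import *
import sys
from fit import pts
x,y,a,l=np.load('house.npy'); H=float(sys.argv[1]); L=[float(v) for v in sys.argv[2:]]
s=state();q=s['ee_rot'];M=R.from_quat([*q[1:],q[0]]).as_matrix();o=s['eef_pos'];print('tcp',o.round(4),'q',s['joint_pos'].round(3),'F',s['wrist_force'].round(1))
for l in L:
    k=pts((x,y,a,l))['latch_knob']; b=a+l
    T=np.array([[0,0,-1],[np.sin(b),-np.cos(b),0],[-np.cos(b),-np.sin(b),0]]).T
    print(l,'shift',(M.T@(np.array([k[0],k[1],H])-o)*100).round(2),'turn',R.from_matrix(M.T@T).as_rotvec().round(3))
E
python3 lat.py .15 1.521 0
```

```text
tcp [ 0.4046 -0.2359  0.1956] q [-0.627  0.231  1.879  0.     1.032  0.788] F [-0.7 -0.2  1.3]
1.521 shift [  4.56  -6.82 -15.69] turn [-1.521e+00 -0.000e+00  1.000e-03]
0.0 shift [ 4.550e+00 -2.000e-02 -2.215e+01] turn [0.    0.001 0.001]
```

```bash
python3 -m crank '[[0,-1,-2,-0.12,0,0,0.45],[0,-2,-5,-0.24,0,0,0.45],[0,-3.5,-8,-0.36,0,0,0.45],[0,-5,-11.5,-0.48,0,0,0.45],[0,-6.8,-15.7,-0.6,0,0,0.45],[0,-6.8,-15.7,-0.72,0,0,0.45],[0,-6.8,-15.7,-0.84,0,0,0.45],[0,-6.8,-15.7,-0.96,0,0,0.45],[0,-6.8,-15.7,-1.08,0,0,0.45],[0,-6.8,-15.7,-1.2,0,0,0.45]]'|head -3
python3 -m crank '[[0,0,0,-0.12,0,0,0.45],[0,0,0,-0.24,0,0,0.45],[0,0,0,-0.32,0,0,0.45],[0,0,0,-0.32,0,0,0.45],[0,0,0,-0.32,0,0,0.45],[0,0,0,-0.32,0,0,0.45]]'
python3 lat.py .078 1.521
python3 - <<'E'
from h import *
look('j',['latch_knob','latch_pivot'])
r=models.cut_out('wrist','latch_knob');print([(q['score'],q['bbox']) for q in r])
im=cv2.imread('pics/jwrist.png');hsv=cv2.cvtColor(im,cv2.COLOR_BGR2HSV)
m=((hsv[...,0]<8)|(hsv[...,0]>172))&(hsv[...,1]>200)&(hsv[...,2]>110)
n,_,st,ct=cv2.connectedComponentsWithStats(m.astype(np.uint8));i=1+np.argmax(st[1:,4]);print('red',st[i],ct[i].round(1))
p=viewer.camera_params('wrist');from fit import pts
k=pts(np.load('house.npy'))['latch_knob'];print('pred top',proj('wrist',[k[0],k[1],.11],p),'mid',proj('wrist',k,p))
E
```

```text
time_s: 17.37
eef_pos: [0.5491, -0.1444, 0.1956]
ee_rot: [-0.445, -0.549, -0.445, 0.55]
time_s: 17.87
eef_pos: [0.5491, -0.1446, 0.196]
ee_rot: [0.525, 0.474, 0.525, -0.474]
wrist_force: [0.2, -0.1, 0.1]
opening: 0.0512
tcp [ 0.5491 -0.1446  0.196 ] q [-0.34   0.407  1.629  0.     1.106 -0.441] F [ 0.2 -0.1  0.1]
1.521 shift [11.8   0.   -0.04] turn [-0.004 -0.     0.   ]
jwrist latch_knob [320.1 204.2] 0.92 [ 0.5521 -0.147   0.092 ]
jwrist latch_pivot [316.8 276.1] 0.66 [ 0.5559 -0.2116  0.092 ]
jwrist latch_pivot [237.7 259.4] 0.39 [ 0.4868 -0.2028  0.092 ]
[(0.56, [306.5, 186.0, 334.1, 282.4])]
red [307 187  24  31 515] [319.3 203.6]
pred top [316.81420867 206.04358926] mid [316.78696006 200.39380521]
```

```bash
python3 -m crank '[[4,0.15,0,0,0,0,0.45],[8,0.15,0,0,0,0,0.45],[11,0.15,0,0,0,0,0.45],[11.5,0.15,0,0,0,0,0.45],[11.5,0.15,0,0,0,0,0.45],[11.5,0.15,0,0,0,0,0.6],[11.5,0.15,0,0,0,0,0.75],[11.5,0.15,0,0,0,0,0.85],[11.5,0.15,0,0,0,0,0.85],[11.5,0.15,0,0,0,0,0.85]]' 6
python3 lat.py .081 1.45 1.34 1.23 1.12 1.01 .9 .79 .68 .57
```

```text
time_s: 18.9
eef_pos: [0.5509, -0.1447, 0.0821]
ee_rot: [0.526, 0.474, 0.525, -0.473]
wrist_force: [0.6, -0.2, 0.1]
opening: 0.0223
tcp [ 0.5509 -0.1447  0.0821] q [-0.339  0.558  1.711  0.     0.872 -0.443] F [ 0.6 -0.2  0.1]
1.45 shift [ 0.11  0.3  -0.05] turn [ 0.07   0.001 -0.001]
1.34 shift [0.11 1.04 0.04] turn [ 0.18   0.001 -0.001]
1.23 shift [0.11 1.77 0.22] turn [ 0.29   0.    -0.001]
1.12 shift [0.11 2.47 0.47] turn [ 0.4    0.    -0.001]
1.01 shift [0.11 3.14 0.8 ] turn [ 0.51   0.    -0.002]
0.9 shift [0.12 3.78 1.2 ] turn [ 0.62   0.    -0.002]
0.79 shift [0.12 4.36 1.66] turn [ 0.73   0.    -0.002]
0.68 shift [0.12 4.89 2.19] turn [ 0.84   0.    -0.002]
0.57 shift [0.12 5.36 2.78] turn [ 0.95  -0.    -0.002]
```

```bash
python3 -m crank '[[0,0.3,-0.05,0.07,0,0,0.85],[0,1.04,0.04,0.18,0,0,0.85],[0,1.77,0.22,0.29,0,0,0.85],[0,2.47,0.47,0.4,0,0,0.85],[0,3.14,0.8,0.51,0,0,0.85],[0,3.78,1.2,0.62,0,0,0.85],[0,4.36,1.66,0.73,0,0,0.85],[0,4.89,2.19,0.84,0,0,0.85],[0,4.89,2.19,0.84,0,0,0.85]]' 6
python3 lat.py .082 .57 .46 .35 .24 .13 .07 0.03 0 -0.03
```

```text
time_s: 19.65
eef_pos: [0.6021, -0.1623, 0.0818]
ee_rot: [0.285, 0.647, 0.284, -0.647]
wrist_force: [-1.9, -1.7, 6.2]
opening: 0.0195
tcp [ 0.6021 -0.1623  0.0818] q [-3.380e-01  6.400e-01  1.558e+00 -1.000e-03  9.420e-01  4.040e-01] F [-1.9 -1.7  6.2]
0.57 shift [-0.02  0.66 -0.01] turn [ 0.105 -0.    -0.001]
0.46 shift [-0.02  1.4   0.11] turn [ 0.215 -0.    -0.001]
0.35 shift [-0.02  2.12  0.31] turn [ 0.325 -0.    -0.001]
0.24 shift [-0.02  2.82  0.59] turn [ 0.435 -0.    -0.001]
0.13 shift [-0.02  3.48  0.94] turn [ 0.545 -0.    -0.001]
0.07 shift [-0.02  3.82  1.16] turn [ 0.605 -0.    -0.001]
0.03 shift [-0.02  4.04  1.32] turn [ 0.645 -0.    -0.001]
0.0 shift [-0.02  4.2   1.45] turn [ 0.675 -0.    -0.001]
-0.03 shift [-0.01  4.36  1.58] turn [ 0.705 -0.    -0.001]
```

```bash
python3 -m crank '[[0,0.66,0,0.105,0,0,0.85],[-0.1,1.4,0.11,0.215,0,0,0.85],[-0.2,2.12,0.31,0.325,0,0,0.85],[-0.2,2.82,0.59,0.435,0,0,0.85],[-0.2,3.48,0.94,0.545,0,0,0.85],[-0.2,3.82,1.16,0.605,0,0,0.85],[-0.2,4.04,1.32,0.645,0,0,0.85],[-0.2,4.04,1.32,0.645,0,0,0.85]]' 6
python3 lat.py .084 0.03 0 -0.03
```

```text
time_s: 20.32
eef_pos: [0.6223, -0.1978, 0.0824]
ee_rot: [-0.067, -0.704, -0.068, 0.704]
wrist_force: [4.3, 1.1, -8.0]
opening: 0.0201
tcp [ 0.6223 -0.1978  0.0824] q [-3.790e-01  6.870e-01  1.469e+00  1.000e-03  9.860e-01  1.000e+00] F [ 4.3  1.1 -8. ]
0.03 shift [-0.16  0.16 -0.04] turn [0.006 0.    0.001]
0.0 shift [-0.16  0.37 -0.04] turn [0.036 0.    0.001]
-0.03 shift [-0.16  0.57 -0.03] turn [0.066 0.    0.001]
```

```bash
python3 -m crank '[[0.1,0.15,0,0.005,0,0,0.85],[0.1,0.35,0,0.035,0,0,0.85],[0.1,0.35,0,0.035,0,0,0.85],[0.1,0.35,0,0.035,0,0,0.85]]' 6
python3 lat.py .083 0.03 0 -0.03
python3 -m crank '[[0,0.15,0,0.02,0,0,0.85],[0,0.3,0,0.03,0,0,0.85],[0,0.3,0,0.03,0,0,0.85]]' 6
python3 lat.py .083 0.03 0 -0.03
```

```text
time_s: 20.65
eef_pos: [0.6232, -0.2014, 0.0823]
ee_rot: [0.056, 0.705, 0.056, -0.705]
wrist_force: [1.5, 1.8, -2.5]
opening: 0.0199
tcp [ 0.6232 -0.2014  0.0823] q [-0.384  0.689  1.464  0.     0.988  1.03 ] F [ 1.5  1.8 -2.5]
0.03 shift [-0.07 -0.21 -0.02] turn [-0.027 -0.    -0.   ]
0.0 shift [-0.07 -0.   -0.02] turn [ 0.003 -0.    -0.   ]
-0.03 shift [-0.07  0.2  -0.01] turn [ 0.033 -0.    -0.   ]
time_s: 20.9
eef_pos: [0.6231, -0.2028, 0.0822]
ee_rot: [-0.043, -0.705, -0.045, 0.706]
wrist_force: [-1.7, 12.0, 2.0]
opening: 0.0218
tcp [ 0.6231 -0.2028  0.0822] q [-0.387  0.692  1.46   0.003  0.992  1.057] F [-1.7 12.   2. ]
0.03 shift [-0.08 -0.34 -0.03] turn [-0.059  0.001  0.003]
0.0 shift [-0.08 -0.14 -0.04] turn [-0.029  0.001  0.003]
-0.03 shift [-0.08  0.06 -0.04] turn [0.001 0.001 0.003]
```

The hard stop is reached (12 N reaction at an angle of about 0). I ease off, open, rise straight up, then back away to look.

```bash
python3 -m crank '[[0,-0.15,0,0,0,0,0.7],[0,-0.15,0,0,0,0,0.5],[0,-0.15,0,0,0,0,0.4],[0,-0.15,0,0,0,0,0.4],[0,-0.15,0,0,0,0,0.4],[0,-0.15,0,0,0,0,0.4],[-3,-0.15,0,0,0,0,0.4],[-7,-0.15,0,0,0,0,0.4],[-11,-0.15,0,0,0,0,0.4],[-15,-0.15,0,0,0,0,0.4]]'
python3 -m crank '[[-1,0,4,0,0,0,0.4],[-2,0,8,0,0,0,0.4],[-3,0,12,0,0,0,0.4],[-3,0,16,0,0,0,0.4],[-3,0,18,0,0,0,0.4],[-3,0,18,0,0,0,0.4],[-3,0,18,0,0,0,0.4],[-3,0,18,0,0,0,0.4]]'
cat > fin.py <<'E'
from h import *
im=viewer.capture('wrist'); p=viewer.camera_params('wrist'); im=im[:,:,::-1].copy()
for t in ['cover_hub','cover_slot','latch_knob','latch_pivot','marker','butt_hinge']:
    print(t,[(np.round(r['position'],1).tolist(),round(r['score'],2),onz('wrist',r['position'],{'cover_hub':.082,'cover_slot':.06,'marker':0,'butt_hinge':0}.get(t,.092),p).round(4).tolist()) for r in models.spot_point('wrist',t)[:2]])
x,y,a,l=np.load('house.npy');l=0;c,s=np.cos(a),np.sin(a)
W=lambda q:proj('wrist',(x+c*q[0]-s*q[1],y+s*q[0]+c*q[1],q[2]),p)
k=2;ct=W((.03,0,.06));x0,y0=int(ct[0]-190),max(0,int(ct[1]-160))
f=lambda q:tuple(np.round((W(q)+.5-[x0,y0])*k).astype(int).tolist())
cr=cv2.resize(im[y0:y0+300,x0:x0+400],None,fx=k,fy=k,interpolation=cv2.INTER_CUBIC)
for z,h,w in [(.06,.055,.08),(.104,.022,.022)]: cv2.polylines(cr,[np.array([f((i*h,j*w,z)) for i,j in [(1,1),(1,-1),(-1,-1),(-1,1)]])],True,(0,255,0),1)
for q in [(0,0,.114),(0,.063,.064),(.15,0,.11),(.082,0,.076)]: cv2.drawMarker(cr,f(q),(0,255,255),0,10,1)
cv2.imwrite('pics/fin.png',cr)
E
python3 fin.py
```

```text
time_s: 21.73
eef_pos: [0.6231, -0.2031, 0.2339]
ee_rot: [-0.044, -0.706, -0.044, 0.706]
wrist_force: [0.7, 0.4, 0.9]
opening: 0.0557
time_s: 22.4
eef_pos: [0.4455, -0.2257, 0.2623]
ee_rot: [0.044, 0.706, 0.044, -0.706]
wrist_force: [0.5, 0.5, -0.2]
opening: 0.0559
cover_hub [([318.3, 154.7], 0.97, [0.4748, -0.2239, 0.082])]
cover_slot [([258.6, 152.5], 0.71, [0.4667, -0.1601, 0.06]), ([317.5, 147.2], 0.68, [0.4803, -0.2225, 0.06])]
latch_knob []
latch_pivot [([316.8, 67.4], 0.85, [0.5559, -0.2122, 0.092])]
marker [([138.8, 113.9], 0.56, [0.4879, -0.0017, 0.0])]
butt_hinge []
```

View pics/fin.png

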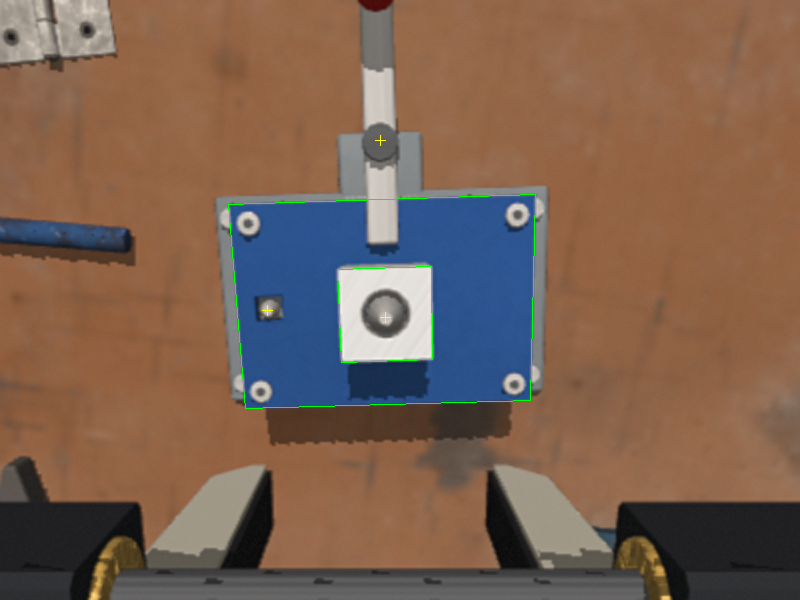

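Pic 11: the cover is flush, the shaft is central and the pin is in the slot. The pawl is over the cover's edge at (382,240) and the lever is within about 0.01 rad of the housing's x axis. The marker and hinge look undisturbed and the gripper is clear.

```bash
python3 -c "
from plant import order;print(order.hand_in())"
```

```text
the job is handed in; nothing more can be done
None
```

I put the rightmost blue cover on the gearbox and swung the latch shut by its red knob to its stop. I then let go, backed the arm clear and handed the job in at about 22.8 s; the hand-in gave no verdict.

**Cover:**
- It went down over the shaft and pin without catching. Contact force was about 9 N at the expected seat height.
- In the last picture the flange and hub match the outlines drawn for the seated pose to about 1 mm. The shaft is central in the bore and the pin is in the slot.

**Latch:** The stop pushed back with 12 N at an angle of about 0. In the picture the pawl lies over the cover's edge and the lever is within about 0.01 rad of fully shut.

**Bystanders:** The marker measures about 3 mm from where the wrist camera first saw it. The hinge was not detected in the last picture, so I only judged it by eye. It looks undisturbed, and nothing came near it.

**Checks that disagreed:**
- **Scene camera:** it put the housing 15 to 20 mm away from the wrist camera's estimate. I used the wrist camera, and the overlays and the fit bore it out.
- **Hub height:** triangulating it from the network's points failed because the two views were too close together. I took the height from a fit to the cover's corners instead, which put the cover's underside 0.6 mm below the bench surface.
- **Knob:** the network did not find it in the last picture, where it is at the edge of the crop. The latch check there rests on the lever's direction and the force at the stop.

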